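# Power up the automation training station

## Robot

A 6-joint arm with a two-finger parallel gripper is mounted at the origin on the work surface. World frame = base frame: x ahead of the robot, y to its left, z up, the work surface at z = 0. Lengths are in m, angles in rad, forces in N, time in s.
With the tool pointing down it reaches from about 0.275 to 0.825 m from the base axis. Payload 4.9 kg.
Tool frame: the origin (TCP) lies midway between the tips of the shut fingers; the grasp point (between the pads) lies 19 mm behind it (bot.grip_depth is the distance from the TCP to the grasp point, in m); y points along the fingers, x is the direction in which the jaws open and shut, and the axes are right-handed (so a half turn about y gives the same grasp; the last joint's range is limited). The gripper opens to 85 mm and grips with 20 to 120 N. Pads are 22 mm wide; open, the fingers measure 114 mm over their backs; the gripper's body (76 mm by 85 mm) begins 54 mm behind the grasp point. The pads swing forward as they close: fully open they stand 13 mm farther back than shut.
Start: joints at [1.147, 0.326, -0.193, 1.052, 0, 1.437], TCP at [0.157, 0.527, 0.231] pointing down, gripper open.
Joint ranges: [-2.65, 2.65], [-0.97, 1.79], [-1.3, 1.35], [-1.93, 2.1], [-1.47, 1.37], [-3.14, 3.14]. Speed limits (rad/s): [2.57, 2.57, 3.14, 3.14, 3.14, 3.14].

## Interface

Orientations are given as a unit quaternion [w, x, y, z].
In Python, from cell import bot gives the robot as it stands. Calls block until the motion is done:
- bot.move_pose(position, orientation): joint-space move of the TCP to a pose.
- bot.move_linear(position, speed=0.15, rotation=None, until_force=None): straight line of the TCP; rotation=None keeps the orientation; speed is the mean speed in m/s. With until_force (N) it stops when the force on the tool has changed by that much, and returns True; else False.
- bot.goto_joints(angles): joint-space move.
- bot.set_gripper(opening, grasp_force=None): opening from 0.0 (shut) to 1.0 (fully open); grasp_force is the grip in N (None keeps the last); returns when the fingers have stopped.
- bot.wait(seconds).
- bot.solve_ik(position, orientation): joint angles nearest the present ones, or None.
- bot.camera(name): name is "side" or "top" or "wrist"; returns the picture (400x640x3 uint8, red, green, blue); there is no depth.
- bot.calibration(name): a dict with "mtx" (3x3 intrinsics, pixels), "extrinsics" (4x4, takes a point from world to camera coordinates); the wrist camera has in their place "hand_eye" (4x4, takes a point from camera to tool coordinates, whose origin is the TCP and whose axes are the tool frame's). Camera axes: x right, y down, z forward; pixel columns grow to the right and rows downward; lengths in m; the calibration is good to about 2 mm. A picture is of the moment at which its call begins: read the wrist's pose just before it. calibration takes no time and is no camera call.
A pose or a line that the arm cannot do raises bot.PlanningError and nothing moves.
- bot.close_job(): hands the job in, once; it reports no verdict.
Trained networks look in the newest picture that a camera, given by its name, has taken for a name from the list of things; names that differ only in an ending like _2 or _b are one class to them, and where a whole thing is asked for, a point or a joint stands for the part that bears it (a point fixed in the world has none). Each returns a list of dicts, best first, with "confidence" (0 to 1); they miss things now and then, are a little off and sometimes report something else, mostly with a low value. They report only what shows in the picture. A call takes as long as a camera call.
- bot.search_frame(camera, thing): "bbox" ([left, top, width, height] in pixels, round what is visible of it).
Readings, each from a call of its own:
- bot.read_clock(): time.
- bot.read_joint_positions(): joint angles.
- bot.read_joint_vel(): joint speeds.
- bot.read_joint_efforts(): joint torques, N m.
- bot.read_position(): TCP position.
- bot.read_tool_rot(): TCP orientation.
- bot.read_ft_force(): force on the tool from outside, world axes, zero at the start.
- bot.read_moment(): the same for the moment, N m.
- bot.read_gripper_width(): opening from 0.0 (shut) to 1.0 (fully open).
Only numpy, scipy, OpenCV 4.12 (cv2) and the standard library are available. Lean on these libraries where they do the work, as an engineer would, in place of code of your own. Each camera call takes 0.05 s, during which the arm holds its last target.

## Task

Power up the training station with light fingertip taps, in this order: tap the red rocker on the grey mains box fully over to on, then the green rocker on the dark 24 V supply fully over to on, and last press the blue reset button on the loose button box down and let it come back up. Do not press the green start button or the red emergency stop, do not pick up or shift the button box, and leave the workpieces and the screwdriver where they are.

Things in the scene. Friction and masses are not known exactly. Their poses are not given: they have to be found in the camera images.
- mains_box: Light grey mains box, 110 (its x) x 120 (its y) x 70 mm high, screwed to the slotted aluminium plate (plate top 20 mm above the table). Origin at the centre of its underside, z up. A red rocker lies in its top, pivot 5 mm towards box +x from the middle, length along box x. Fuse cap and amber lamp on top, 7 mm high at most. Screw flanges 16 mm out from its y sides, at the foot.
- main_on (a point): The spot to tap: top face of the red rocker's ON end (raised while off; white dash), on the centre line 15 mm from the pivot along the rocker's own +x. Paddle 44 (x) x 24 mm (y), a shallow valley over the pivot. While off, the spot is about 8.5 mm above the box top and its face slopes 0.24 rad; it goes down 3.6 mm to on, where the ON half lies level, 2 mm above the black frame round it.
- main_rocker (a joint): Red rocker's angle in rad: 0 = off (found at 0 to 0.02), 0.24 = fully on, at its stop. It stays where it is left; about 3.5 N at the tap spot moves it, the same all the way. Its own x (to the ON end) points 0.12 rad up when off, 0.12 down when on. Counts as on beyond 0.18.
- supply_box: Dark grey 24 V supply with aluminium side fins, 120 (its x) x 120 (its y) x 60 mm high, screwed to the plate. Origin at the centre of its underside, z up. A large green rocker switch lies in its top, 10 mm towards box +x and 18 mm towards box +y from the middle, its length along the box's x; vent slots and red and black sockets (3 mm high) beside it.
- supply_on (a point): Point on the top face of the green rocker's ON end (white dash), 15 mm from its pivot: the spot to tap. The rocker is the same make as the red one: same size, same travel, same frame.
- supply_rocker (a joint): Green rocker's angle in rad: 0 = off (found at 0 to 0.02), 0.24 = fully on, at its stop; behaves as the red one.
- button_box: Loose cordless push-button box, dark grey with a light top, 72 (its x) x 168 (its y) x 52 mm high, 0.5 to 1 kg, lying on the plate on four rubber feet. Origin at the centre of its underside, z up. In a row along its y: blue reset button at +52 mm, a flat white lamp in the middle, green start button at -52 mm; a short stub aerial sticks out 20 mm at its +y end.
- reset_button_top (a point): Centre of the top of the blue reset button, a 26 mm round cap standing 6 mm proud of its 42 mm round steel collar (collar 12 mm high on the box top); the point moves down as it is pressed. Pressed all the way, the cap is level with the collar.
- reset_button (a joint): Travel of the blue reset button in m: 0 = up, 0.006 = fully down (takes about 5 N); counts as pressed beyond 0.0035. It springs back when let go.
- start_button_top (a point): Centre of the top of the green start button, the same make as the blue one; not to be pressed.
- start_button (a joint): Travel of the green start button in m: 0 = up, 0.006 = fully down.
- stop_top (a point): Top of the red emergency-stop mushroom, 40 mm across, on a yellow box 72 x 72 x 50 mm that is screwed to the plate; the top lies 85 mm above the plate, over the middle of the box. Not to be pressed.
- stop_mushroom (a joint): Travel of the emergency-stop mushroom in m: 0 = up.
- steel_piece_mid (a point): Centre of a loose turned aluminium workpiece standing on the plate, 40 mm across and 32 mm high. A bystander.
- orange_piece_mid (a point): Centre of a loose orange plastic workpiece standing on the plate, 40 mm across and 32 mm high. A bystander.
- screwdriver_grip (a point): Middle of the dark red handle of a loose screwdriver, 180 mm long, lying on the plate. A bystander.

How it is judged:
On the way, in this order (a step that is already met when the one before it is completed fails the run):
1. the red mains rocker is on (value of joint main_rocker above 0.18 rad), for 0.1 s.
2. the green 24 V rocker is on (value of joint supply_rocker above 0.18 rad), for 0.1 s.
3. the blue reset button is pressed (value of joint reset_button above 0.0035 m), for 0.05 s.
At the end, for the whole second after the job is handed in: Both rockers on (over 0.18 of 0.24 rad); the reset button, pressed last (beyond 3.5 mm), is back up; start button and emergency stop are up; the button box lies flat, at rest, within 15 mm of its start; workpieces and screwdriver within 10 mm of theirs (value of joint each of main_rocker, supply_rocker above 0.18 rad and value of joint each of reset_button, start_button, stop_mushroom below 0.001 m and distance of button_box from where it was at the start of the episode below 0.015 m and angle between button_box's own z axis and vertical below 0.05 rad and linear speed of button_box below 0.01 m/s and distance of each of steel_piece_mid, orange_piece_mid, screwdriver_grip from where it was at the start of the episode below 0.01 m); the robot touches nothing.
It fails at once if the green rocker is on while the red one is off, or reset is pressed before both are on ((value of joint supply_rocker above 0.12 rad and value of joint main_rocker below 0.12 rad) or (value of joint reset_button above 0.002 m and value of joint any of main_rocker, supply_rocker below 0.12 rad)).
It fails at once if a tap is not light: the fingers push with more than 30 N (contact force between the fingers and mains_box above 30 N or contact force between the fingers and supply_box above 30 N or contact force between the fingers and button_box above 30 N).
It fails at once if the start button or the emergency stop is pressed (value of joint any of start_button, stop_mushroom above 0.001 m).
It fails at once if the button box is lifted, tipped or shifted by more than 15 mm (distance of button_box from where it was at the start of the episode above 0.015 m or angle between button_box's own z axis and vertical above 0.1 rad).
It fails at once if a workpiece or the screwdriver is lifted or knocked more than 10 mm (distance of any of steel_piece_mid, orange_piece_mid, screwdriver_grip from where it was at the start of the episode above 0.01 m).
It also fails if it takes over 53 s, if anything falls off the work surface, if the arm or the gripper's body presses on something with over 40 N, if the wrist force passes 120 N, or if a joint passes its speed limit or range.

## Working session

There is one attempt and no reset: what is moved stays moved. The work goes in short steps, each a Python script; the robot and the scene stay as the last script left them, time stands still between calls to the robot, and variables do not carry over. Pictures are saved under pics/ and viewed, and the job is handed in when it is done.

```bash
mkdir -p pics; ls; python3 - <<'E'
from cell import bot
import cv2
for n in ["top","side"]:
    im=bot.camera(n); cv2.imwrite(f"pics/{n}0.png",im[:,:,::-1])
    c=bot.calibration(n); print(n,c["mtx"].round(1).tolist(),c["extrinsics"].round(3).tolist())
    for t in ["mains_box","main_on","supply_box","supply_on","button_box","reset_button_top","start_button_top","stop_top"]:
        print(t,[([round(v) for v in d["bbox"]],round(d["confidence"],2)) for d in bot.search_frame(n,t)[:2]])
print(bot.calibration("wrist")); print(bot.read_position(),bot.read_tool_rot(),bot.read_clock())
E
```

```text
pics
top [[477.2, 0.0, 321.7], [0.0, 477.2, 208.4], [0.0, 0.0, 1.0]] [[-0.032, -0.999, 0.003, 0.007], [-0.979, 0.03, -0.203, 0.595], [0.202, -0.01, -0.979, 1.145], [0.0, 0.0, 0.0, 1.0]]
mains_box [([394, 235, 63, 48], 0.94)]
main_on [([425, 245, 14, 18], 0.76), ([186, 218, 77, 40], 0.51)]
supply_box [([274, 191, 62, 46], 0.76)]
supply_on [([291, 199, 11, 19], 0.46)]
button_box [([187, 214, 76, 45], 0.71)]
reset_button_top [([197, 235, 8, 8], 0.41)]
start_button_top [([236, 226, 15, 7], 0.56), ([292, 200, 9, 18], 0.27)]
stop_top [([222, 147, 17, 9], 0.74), ([425, 246, 12, 20], 0.5)]
side [[472.4, 0.0, 314.4], [0.0, 472.4, 203.6], [0.0, 0.0, 1.0]] [[0.983, -0.183, -0.0, -0.556], [-0.089, -0.477, -0.874, 0.157], [0.16, 0.86, -0.485, 0.961], [0.0, 0.0, 0.0, 1.0]]
mains_box [([247, 282, 76, 94], 0.92), ([360, 165, 17, 11], 0.26)]
main_on [([271, 295, 27, 16], 0.58)]
supply_box [([393, 279, 61, 67], 0.24)]
supply_on [([270, 295, 30, 19], 0.35), ([292, 198, 60, 57], 0.23)]
button_box [([264, 163, 47, 52], 0.64)]
reset_button_top [([233, 218, 19, 16], 0.58), ([276, 160, 9, 8], 0.45)]
start_button_top [([287, 177, 12, 12], 0.56)]
stop_top []
{'mtx': array([[279.58186718,   0.        , 320.15856024],
       [  0.        , 279.58186718, 200.6674141 ],
       [  0.        ,   0.        ,   1.        ]]), 'hand_eye': array([[ 9.99999189e-01, -4.92876078e-04,  1.17447550e-03,
        -2.11960561e-04],
       [-1.26601121e-03, -2.83441012e-01,  9.58988837e-01,
        -1.42365958e-01],
       [-1.39768133e-04, -9.58989546e-01, -2.83441406e-01,
         7.17598109e-02],
       [ 0.00000000e+00,  0.00000000e+00,  0.00000000e+00,
         1.00000000e+00]])}
[0.15717025 0.52709537 0.23130861] [ 0.56696343 -0.56695002 -0.42258594  0.42254143] 0.9
```

View pics/top0.png

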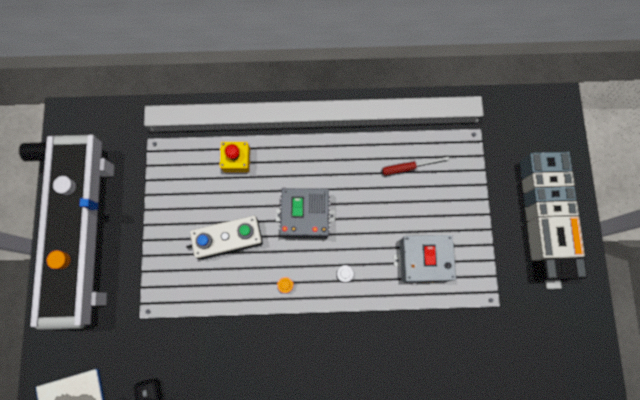

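View pics/side0.png

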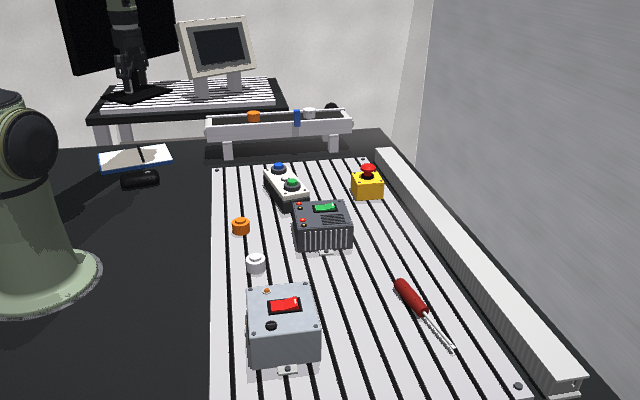

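```bash
python3 - <<'E'
import cv2
t=cv2.imread("pics/top0.png"); 
a=cv2.resize(t[185:295,180:340],(800,550),interpolation=cv2.INTER_CUBIC); cv2.imwrite("pics/topL.png",a)
a=cv2.resize(t[225:295,380:470],(771,600),interpolation=cv2.INTER_CUBIC); cv2.imwrite("pics/topR.png",a)
t=cv2.imread("pics/side0.png"); 
a=cv2.resize(t[140:390,220:480],(624,600),interpolation=cv2.INTER_CUBIC); cv2.imwrite("pics/sideZ.png",a)
E
```

```text
(no output)
```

View pics/topL.png

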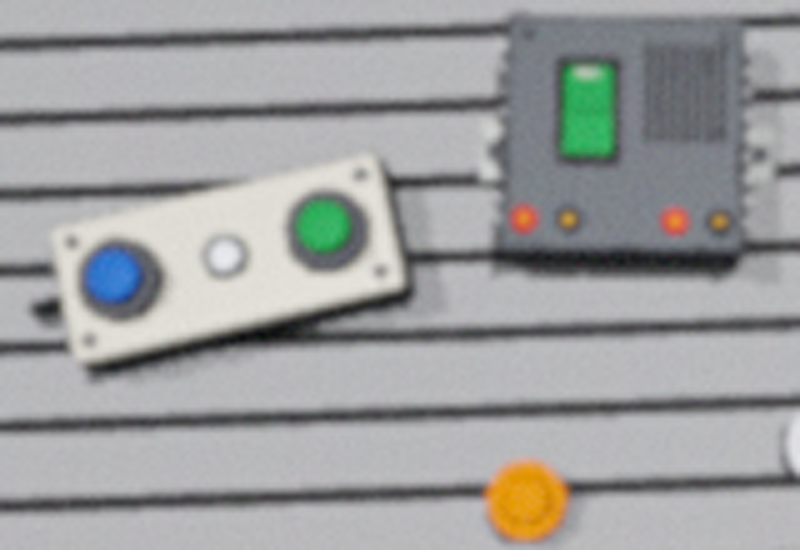

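View pics/topR.png

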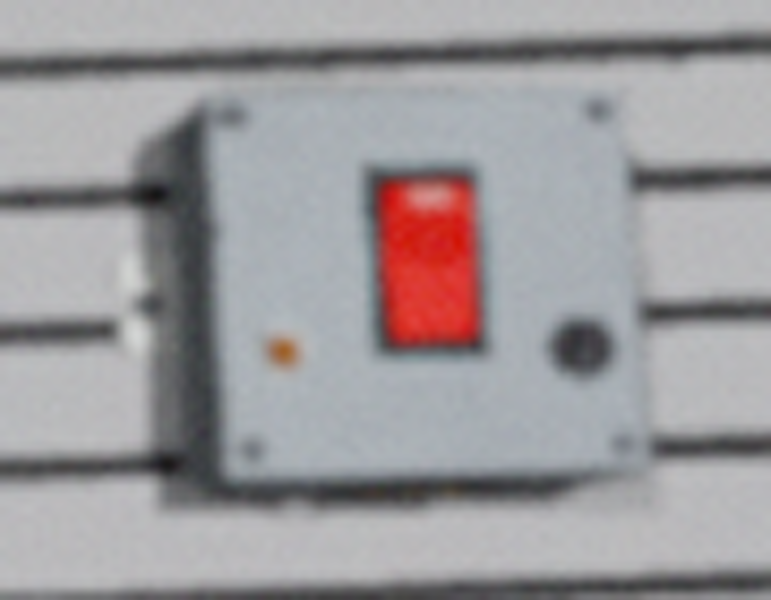

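View pics/sideZ.png

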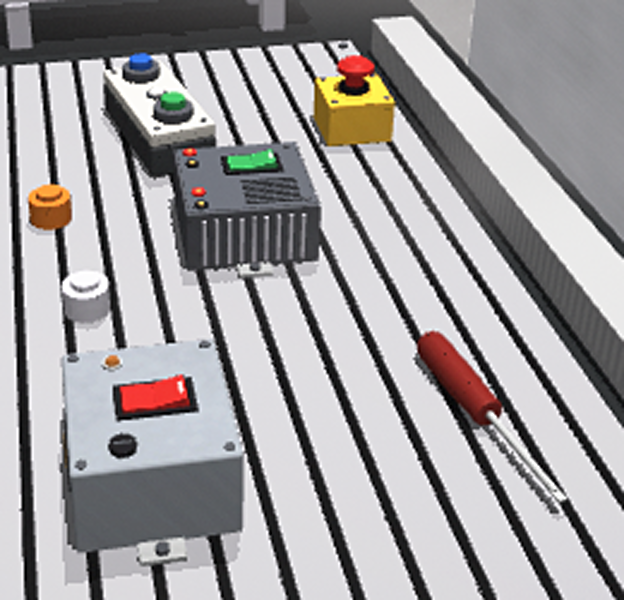

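```bash
cat > h.py <<'E'
import numpy as np,cv2
from cell import bot
from scipy.ndimage import label,center_of_mass
def ray(cal,px):
    K=cal["mtx"];E=cal["extrinsics"];d=E[:3,:3].T@np.linalg.solve(K,[px[0],px[1],1]);o=-E[:3,:3].T@E[:3,3]
    return o,d
def onz(cal,px,z):
    o,d=ray(cal,px);return o+d*(z-o[2])/d[2]
def blob(im,box,hue):
    x,y,w,h=box;hsv=cv2.cvtColor(im,cv2.COLOR_RGB2HSV)
    H=hsv[...,0].astype(int);dh=np.minimum(abs(H-hue),180-abs(H-hue))
    m=(dh<14)&(hsv[...,1]>110)&(hsv[...,2]>70);k=np.zeros_like(m);k[y:y+h,x:x+w]=1;m&=k.astype(bool)
    m=cv2.morphologyEx(m.astype(np.uint8),cv2.MORPH_CLOSE,np.ones((3,3)))
    l,n=label(m);s=np.bincount(l.ravel());s[0]=0;i=s.argmax();yx=np.argwhere(l==i)
    return yx[:,::-1].mean(0),s[i],cv2.minAreaRect(yx[:,::-1].astype(np.float32))
def tri(rs):
    A=np.zeros((3,3));b=np.zeros(3)
    for o,d in rs:
        d=d/np.linalg.norm(d);P=np.eye(3)-np.outer(d,d);A+=P;b+=P@o
    p=np.linalg.solve(A,b);return p,[np.linalg.norm((np.eye(3)-np.outer(d,d)/(d@d))@(p-o)) for o,d in rs]
E
python3 - <<'E'
from h import *
cs={n:bot.calibration(n) for n in("top","side")}
im={n:cv2.imread(f"pics/{n}0.png")[:,:,::-1].copy() for n in cs}
T={"red":(0,[415,235,35,40],[262,288,50,35],.095),"green":(65,[285,192,25,30],[305,195,40,25],.085),
"blue":(110,[192,228,25,25],[268,157,20,16],.09),"gstart":(65,[230,218,30,25],[280,172,25,20],.09),"stop":(0,[218,138,30,25],[355,158,30,20],.1),
"orange":(15,[270,270,30,30],[225,210,30,30],.04)}
for k,(h,bt,bs,z) in T.items():
    a=blob(im["top"],bt,h);b=blob(im["side"],bs,h)
    p,r=tri([ray(cs["top"],a[0]),ray(cs["side"],b[0])])
    print(k,a[0].round(1),a[1],b[0].round(1),b[1],"tri",p.round(4),np.round(r,4),"top@z",onz(cs["top"],a[0],z).round(4),"side@z",onz(cs["side"],b[0],z).round(4),a[2])
for nm,px,z in [("rdash",(430.2,248),.1),("gdash",(297.4,199.4),.09)]: print(nm,onz(cs["top"],px,z).round(4))
# mains top corners from zoomed R
z=.09
for q in [(205,95),(617,95),(650,470),(220,485)]: print("mc",onz(cs["top"],(380+q[0]/8.57,225+q[1]/8.57),.09).round(4)[:2])
for q in [(508,15),(745,15),(742,250),(500,250)]: print("sc",onz(cs["top"],(180+q[0]/5,185+q[1]/5),.08).round(4)[:2])
E
```

```text
red [429.5 255. ] 215 [283.9 304.5] 334 tri [ 0.4657 -0.2677  0.0926] [0.0002 0.0002] top@z [ 0.4653 -0.2671  0.095 ] side@z [ 0.4656 -0.2704  0.095 ] ((429.5, 255.0), (18.0, 11.0), 90.0)
green [297.1 207.2] 180 [324.9 206.8] 131 tri [0.5968 0.0494 0.0833] [0.0016 0.0016] top@z [0.5948 0.0495 0.085 ] side@z [0.5979 0.047  0.085 ] ((297.0, 206.5), (17.0, 10.0), 90.0)
blue [202.3 239.8] 99 [278.  165.2] 59 tri [0.5202 0.2816 0.0884] [0.0002 0.0002] top@z [0.5198 0.2812 0.09  ] side@z [0.5201 0.2782 0.09  ] ((202.25001525878906, 239.75001525878906), (9.899494171142578, 10.60660171508789), 45.0)
gstart [244.2 229.8] 88 [291.6 181.9] 63 tri [0.5418 0.1798 0.0873] [0. 0.] top@z [0.5414 0.1794 0.09  ] side@z [0.5412 0.1745 0.09  ] ((244.00003051757812, 230.00003051757812), (9.899494171142578, 9.899494171142578), 45.0)
stop [231.8 151.4] 164 [367.8 168.6] 141 tri [0.7434 0.2107 0.0917] [0.0011 0.0011] top@z [0.7394 0.2093 0.1   ] side@z [0.7392 0.194  0.1   ] ((231.5, 151.5), (13.0, 13.0), 90.0)
orange [284.9 284.8] 199 [240.3 225.9] 288 tri [0.4084 0.0864 0.0323] [0. 0.] top@z [0.408  0.0859 0.04  ] side@z [0.4084 0.0737 0.04  ] ((284.7500305175781, 284.7500305175781), (14.849242210388184, 15.55634880065918), 45.0)
rdash [ 0.4815 -0.2689  0.1   ]
gdash [0.6134 0.048  0.09  ]
mc [ 0.5138 -0.2094]
mc [ 0.5101 -0.3266]
mc [ 0.4044 -0.3266]
mc [ 0.404  -0.2063]
sc [0.6462 0.0874]
sc [ 0.6425 -0.0314]
sc [ 0.5236 -0.0258]
sc [0.5273 0.0931]
```

```bash
python3 - <<'E'
from h import *
from scipy.spatial.transform import Rotation as R
def q(yaw,s):
    x=s*np.array([np.cos(yaw),np.sin(yaw),0]);y=np.array([0,0,-1.]);M=np.c_[x,y,np.cross(x,y)]
    return np.roll(R.from_matrix(M).as_quat(),1)
print(R.from_quat(np.roll(bot.read_tool_rot(),-1)).as_matrix().round(2))
for s in(1,-1):
  for p,y in [((.4805,-.2685,.2),-.03),((.4805,-.2685,.09),-.03),((.6105,.0487,.08),-.03),((.5202,.2816,.08),-.2)]:
    j=bot.solve_ik(p,q(y,s)); print(s,p,None if j is None else np.round(j,2))
  
E
```

```text
[[ 0.29  0.   -0.96]
 [ 0.96  0.    0.29]
 [ 0.   -1.   -0.  ]]
1 (0.4805, -0.2685, 0.2) [-0.64  0.35 -0.24  0.98  0.    0.96]
1 (0.4805, -0.2685, 0.09) [-0.64  0.46 -0.38  0.73  0.    0.96]
1 (0.6105, 0.0487, 0.08) [-0.04  0.57 -0.22  0.78  0.    1.56]
1 (0.5202, 0.2816, 0.08) [ 0.37  0.54 -0.28  0.75  0.    2.14]
-1 (0.4805, -0.2685, 0.2) [-0.64  0.35 -0.24  0.98  0.   -2.18]
-1 (0.4805, -0.2685, 0.09) [-0.64  0.46 -0.38  0.73  0.   -2.18]
-1 (0.6105, 0.0487, 0.08) [-0.04  0.57 -0.22  0.78  0.   -1.58]
-1 (0.5202, 0.2816, 0.08) [ 0.37  0.54 -0.28  0.75  0.   -1.  ]
```

```bash
cat >> h.py <<'E'
from scipy.spatial.transform import Rotation as R
def q(yaw,s=1):
    x=s*np.array([np.cos(yaw),np.sin(yaw),0]);y=np.array([0,0,-1.]);M=np.c_[x,y,np.cross(x,y)]
    return np.roll(R.from_matrix(M).as_quat(),1)
def wcal():
    c=bot.calibration("wrist");T=np.eye(4);T[:3,:3]=R.from_quat(np.roll(bot.read_tool_rot(),-1)).as_matrix();T[:3,3]=bot.read_position()
    return {"mtx":c["mtx"],"extrinsics":np.linalg.inv(T@c["hand_eye"])}
def proj(c,p):
    u=c["mtx"]@(c["extrinsics"][:3]@np.r_[p,1]);return u[:2]/u[2]
E
python3 - <<'E'
from h import *
bot.set_gripper(0.0)
bot.move_pose([.4805,-.2685,.16],q(-.03))
c=wcal();im=bot.camera("wrist")
cv2.imwrite("pics/w1.png",im[:,:,::-1])
pr=proj(c,[.4655,-.268,.093]);print("pivot pred",pr,"spot pred",proj(c,[.4805,-.2685,.0985]))
x,y=pr.astype(int);b=blob(im,[max(x-90,0),max(y-90,0),180,180],0);print(b,onz(c,b[0],.095))
print([d for d in bot.search_frame("wrist","main_on")],bot.read_clock(),bot.read_ft_force(),bot.read_position())
E
```

```text
pivot pred [300.32558727 213.76763634] spot pred [319.26362023 216.17484449]
(array([300.34685714, 214.64228571]), np.int64(1750), ((300.5, 215.0), (32.0, 57.0), 90.0)) [ 0.46565017 -0.26803842  0.095     ]
[{'bbox': [271.0, 200.5, 58.0, 32.2], 'confidence': 0.94}, {'bbox': [536.1, 84.3, 38.1, 180.6], 'confidence': 0.25}] 4.7917 [0.20469429 0.05299537 0.10035233] [ 0.48082495 -0.26788845  0.16006876]
```

View pics/w1.png

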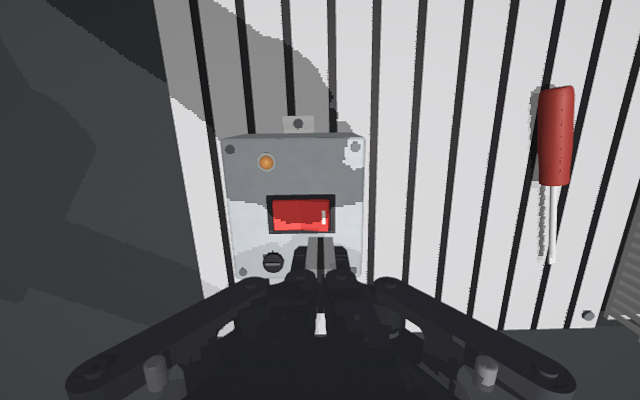

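The wrist view confirms the red rocker centred at (300,215) with its white dash at (323,216), matching the two-camera fix within 1 mm. I'll tap it now.

```bash
cat >> h.py <<'E'
def tap(x,y,ztop,zmin,yaw,F=8,up=.16,v=.012):
    bot.move_linear([x,y,ztop+.01],speed=.1,rotation=q(yaw))
    f0=bot.read_ft_force();p0=bot.read_position()
    hit=bot.move_linear([x,y,zmin],speed=v,until_force=F)
    p=bot.read_position();f=bot.read_ft_force();print("hit",hit,p.round(4),"dF",(f-f0).round(2),"t",bot.read_clock())
    return hit
E
python3 - <<'E'
from h import *
tap(.4825,-.2685,.0985,.0915,-.03)
bot.wait(.15)
bot.move_linear([.4825,-.2685,.16],speed=.1)
cv2.imwrite("pics/w2.png",bot.camera("wrist")[:,:,::-1])
print(bot.read_clock(),bot.read_ft_force())
E
python3 -c "
import cv2;a=cv2.imread('pics/w2.png')[120:290,200:400];cv2.imwrite('pics/w2z.png',cv2.resize(a,None,fx=3.5,fy=3.5))"
```

```text
hit True [ 0.4837 -0.2687  0.095 ] dF [-0.79 -0.72  4.49] t 6.55
7.55 [ 0.12347668 -0.42633194 -1.18413438]
```

View pics/w2z.png

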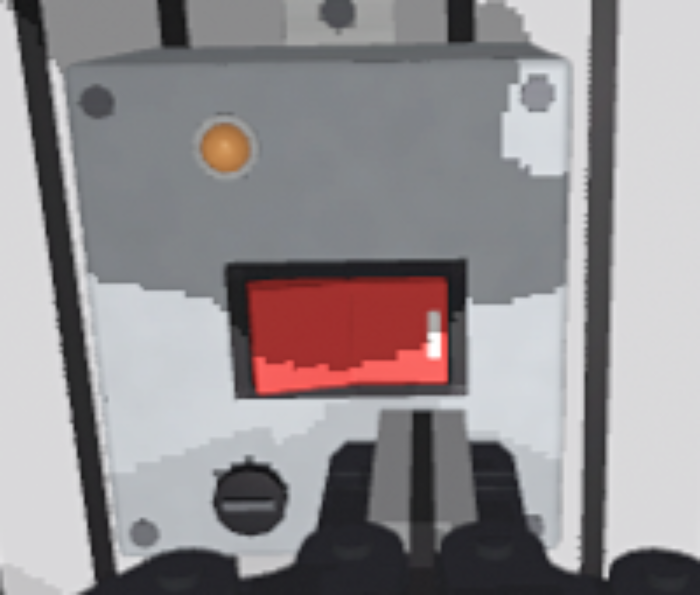

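```bash
python3 -c "
import cv2,numpy as np
a=cv2.imread('pics/w1.png')[180:250,255:350];b=cv2.imread('pics/w2.png')[180:250,255:350]
cv2.imwrite('pics/cmp.png',cv2.resize(np.vstack([a,b]),None,fx=4,fy=4))"
```

```text
(no output)
```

View pics/cmp.png

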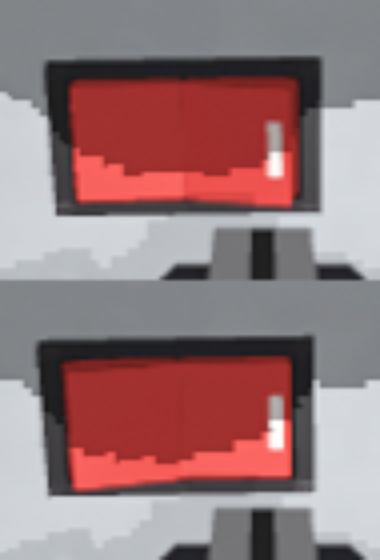

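The red rocker's left end is now the high one, so it switched. I'll press it a second time, a bit firmer, to make sure it sits at its stop, then go on to a look at the green one.

```bash
python3 - <<'E'
from h import *
tap(.4825,-.2685,.0985,.0905,-.03,F=14)
bot.move_linear([.4825,-.2685,.16],speed=.12)
bot.move_pose([.6105,.0487,.16],q(-.03))
c=wcal();im=bot.camera("wrist");cv2.imwrite("pics/w3.png",im[:,:,::-1])
pr=proj(c,[.5955,.0492,.083]);x,y=pr.astype(int);b=blob(im,[x-60,y-60,120,120],65)
print(pr,b,onz(c,b[0],.085)); print(bot.search_frame("wrist","supply_on")[:2],bot.read_clock())
E
```

```text
hit True [ 0.4824 -0.2685  0.0949] dF [-2.15  2.42  5.57] t 9.3083
[301.78368163 207.79463629] (array([303.1080026 , 208.84775537]), np.int64(1537), ((303.6917419433594, 209.13186645507812), (54.28681182861328, 30.1236515045166), 2.0454084873199463)) [0.59669451 0.04890464 0.085     ]
[{'bbox': [277.3, 195.2, 54.1, 27.0], 'confidence': 0.68}] 11.4
```

View pics/w3.png

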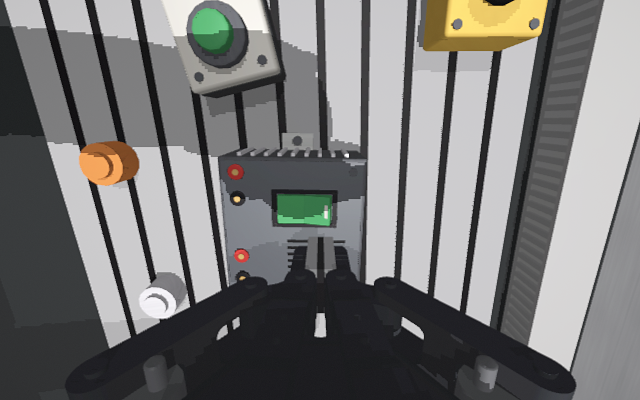

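The second press found the red rocker at its stop at z=0.0949, exactly the given on-height. In the wrist view the green rocker is at (303,209) with its dash at (326,212), which agrees with my fix. I'll tap it next.

```bash
python3 - <<'E'
from h import *
x,y=.6137,.0485
tap(x,y,.0885,.0805,-.03,F=12)
bot.wait(.15)
bot.move_linear([x,y,.105],speed=.1)
tap(x,y,.0885,.0805,-.03,F=14)
bot.move_linear([x,y,.16],speed=.12)
cv2.imwrite("pics/w4.png",bot.camera("wrist")[:,:,::-1])
bot.move_pose([.5202,.2816,.17],q(-.2))
c=wcal();im=bot.camera("wrist");cv2.imwrite("pics/w5.png",im[:,:,::-1])
pr=proj(c,[.5202,.2816,.09]);x,y=pr.astype(int);b=blob(im,[x-60,y-60,120,120],110)
print(pr,b,onz(c,b[0],.088)); print(bot.search_frame("wrist","reset_button_top")[:2],bot.read_clock())
E
python3 -c "
import cv2,numpy as np
a=cv2.imread('pics/w3.png')[175:245,255:350];b=cv2.imread('pics/w4.png')[175:245,255:350]
cv2.imwrite('pics/cmp2.png',cv2.resize(np.vstack([a,b]),None,fx=4,fy=4))"
```

```text
hit True [0.6153 0.0484 0.085 ] dF [-0.58 -0.47  3.84] t 13.2917
hit True [0.6137 0.0485 0.085 ] dF [-0.61  0.02  3.98] t 15.1417
[319.1900888  207.38788851] (array([320.00131926, 208.02110818]), np.int64(758), ((320.0, 208.0), (30.0, 30.0), 90.0)) [0.52062201 0.28028713 0.088     ]
[{'bbox': [308.6, 194.4, 27.9, 29.3], 'confidence': 0.63}] 17.0667
```

View pics/cmp2.png

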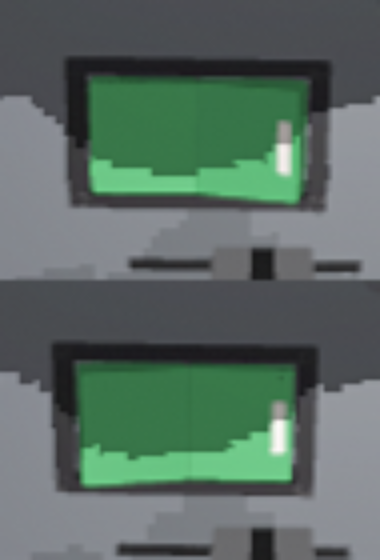

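View pics/w5.png

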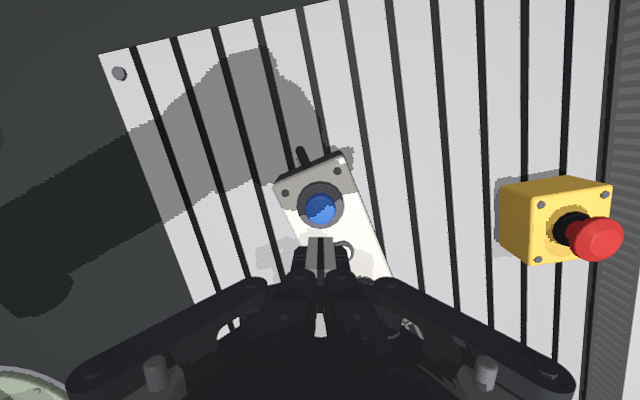

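Green also stopped at its on-height (0.085). The blue button is at (320,208) in the wrist view, in agreement with triangulation, so I'll press it.

```bash
python3 - <<'E'
from h import *
x,y=.5204,.281
bot.move_linear([x,y,.15],speed=.1,rotation=q(.2))
tap(x,y,.090,.083,.2,F=11)
bot.wait(.2);print(bot.read_position(),bot.read_ft_force())
bot.move_linear([x,y,.11],speed=.05)
bot.move_linear([x,y,.20],speed=.15)
for n in["wrist"]:
    cv2.imwrite(f"pics/{n}6.png",bot.camera(n)[:,:,::-1])
bot.goto_joints([1.147,.326,-.193,1.052,0,1.437])
for n in["top","side"]:
    im=bot.camera(n);cv2.imwrite(f"pics/{n}6.png",im[:,:,::-1])
    a=cv2.imread(f"pics/{n}0.png")[:,:,::-1].copy()
    B={"top":{"blue":(110,[192,228,25,25]),"start":(65,[230,218,30,25]),"stop":(0,[218,138,30,25]),"orange":(15,[270,270,30,30])},
       "side":{"blue":(110,[268,157,20,16]),"start":(65,[280,172,25,20]),"stop":(0,[355,158,30,20]),"orange":(15,[225,210,30,30])}}[n]
    for k,(h,b) in B.items():
        p,r=blob(a,b,h),blob(im,b,h);print(n,k,p[0].round(2),p[1],r[0].round(2),r[1])
print(bot.read_clock(),bot.read_ft_force())
E
python3 -c "
import cv2,numpy as np
t=cv2.resize(cv2.imread('pics/top6.png')[120:300,180:480],(800,480));cv2.imwrite('pics/top6z.png',t)
t=cv2.resize(cv2.imread('pics/side6.png')[140:390,220:480],(624,600));cv2.imwrite('pics/side6z.png',t)"
```

```text
hit True [0.5205 0.2811 0.088 ] dF [-0.66 -0.13  4.93] t 19.2667
[0.52047984 0.28102116 0.08804113] [-1.566544   -1.42137961  5.42204188]
top blue [202.25 239.85] 99 [202.19 239.85] 98
top start [244.23 229.8 ] 88 [244.34 229.74] 86
top stop [231.75 151.39] 164 [231.77 151.43] 163
top orange [284.9  284.76] 199 [284.88 284.72] 203
side blue [278.02 165.24] 59 [278.02 165.24] 59
side start [291.57 181.87] 63 [291.57 181.87] 63
side stop [367.81 168.6 ] 141 [367.81 168.6 ] 141
side orange [240.3  225.91] 288 [240.27 225.93] 288
22.5833 [ 1.00854514  0.00458943 -0.79317784]
```

View pics/top6z.png

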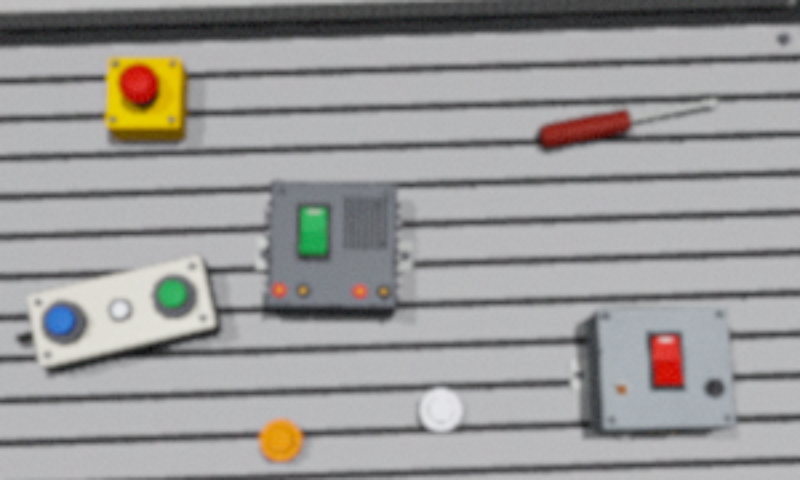

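View pics/side6z.png

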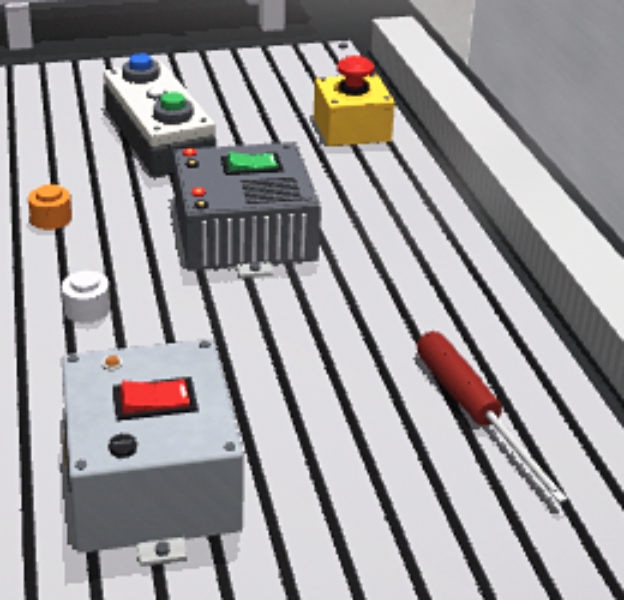

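The reset press stopped at z=0.088 with about 5 N. That is higher than a full press should reach (0.084), so the force trigger may have fired early. There are 30 s left, so I'll press again in small steps and log force against height.

```bash
python3 - <<'E'
from h import *
x,y=.5204,.281
bot.move_pose([x,y,.15],q(.2))
bot.move_linear([x,y,.098],speed=.1)
bot.wait(.1);f0=bot.read_ft_force()
for z in np.arange(.095,.0829,-.001):
    h=bot.move_linear([x,y,z],speed=.02,until_force=15)
    bot.wait(.05);f=(bot.read_ft_force()-f0);p=bot.read_position()
    print(round(z,4),h,p[2].round(4),f.round(2))
    if f[2]>10 or h: break
cv2.imwrite("pics/side7.png",bot.camera("side")[:,:,::-1]);cv2.imwrite("pics/wrist7.png",bot.camera("wrist")[:,:,::-1])
print(bot.read_clock())
E
python3 -c "
import cv2
cv2.imwrite('pics/side7z.png',cv2.resize(cv2.imread('pics/side7.png')[90:230,220:400],None,fx=4,fy=4))"
```

```text
0.095 False 0.0951 [-0.17 -0.01  0.76]
0.094 False 0.0941 [ 0.68 -0.4   1.76]
0.093 False 0.0931 [ 0.7  -1.16  3.41]
0.092 False 0.0921 [ 0.53 -1.05  3.71]
0.091 False 0.0911 [ 0.88 -0.17  3.4 ]
0.09 False 0.0901 [ 1.09 -0.1   4.85]
0.089 False 0.0891 [ 1.19 -1.12  6.01]
0.088 False 0.0881 [0.24 0.27 5.98]
0.087 False 0.0879 [-1.98 -0.58 11.88]
27.8417
```

View pics/side7z.png

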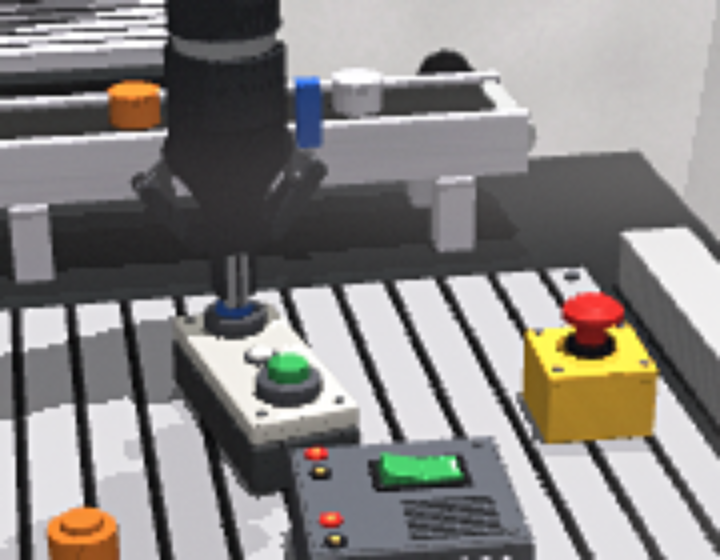

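View pics/wrist7.png

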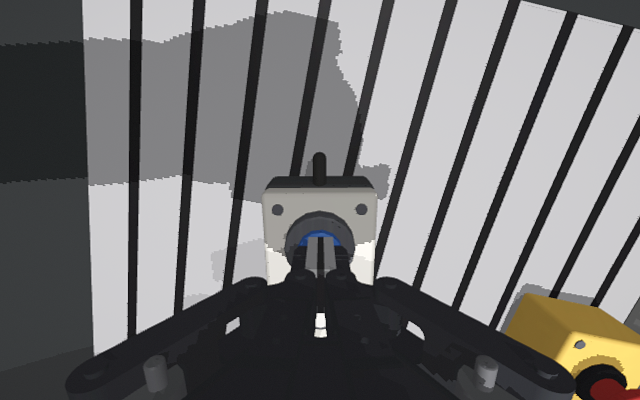

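Contact came at z=0.094 and the hard stop at 0.0879, a full 6 mm of travel; the rubber feet raise the box about 4 mm. So the first press was full as well, and the picture shows the cap level with its collar. I'll back off, check and hand in.

```bash
python3 - <<'E'
from h import *
x,y=.5204,.281
bot.move_linear([x,y,.105],speed=.05);bot.move_linear([x,y,.2],speed=.15)
bot.goto_joints([1.147,.326,-.193,1.052,0,1.437]);bot.wait(.3)
for n in["top","side"]:
    im=bot.camera(n);cv2.imwrite(f"pics/{n}8.png",im[:,:,::-1]);a=cv2.imread(f"pics/{n}6.png")[:,:,::-1]
    d=cv2.absdiff(im,a.copy()).max(2)[140:300,180:480];print(n,(d>40).sum())
    B={"top":{"blue":(110,[192,228,25,25]),"start":(65,[230,218,30,25])},"side":{"blue":(110,[268,157,20,16]),"start":(65,[280,172,25,20])}}[n]
    for k,(h,b) in B.items():
        r=blob(im,b,h);print(n,k,r[0].round(2),r[1])
print(bot.read_clock())
bot.close_job()
E
```

```text
top 0
top blue [202.25 239.82] 97
top start [244.34 229.68] 85
side 0
side blue [278.02 165.24] 59
side start [291.61 181.82] 62
31.15
the job is handed in; nothing more can be done
```

I tapped the red rocker on, then the green one, then pressed the blue reset button and let it come back up. The job was handed in at about 31 s of the 53 s allowed.

- **Rockers:** each was tapped twice, the second time to confirm. The red one stopped at z = 0.0949 m and the green one at 0.0850 m, both at their expected full-on height. The before-and-after pictures show them switched.
- **Reset button:** the first press stopped at 0.088 m, about 4 mm higher than I expected. I pressed again in 1 mm steps: contact was at 0.094 m and the stop at 0.0879 m, which is the full 6 mm. The box stands about 4 mm higher than I had assumed, probably on its rubber feet, so the first press was full too.
- **Final checks:** in the top and side pictures, the blue and green buttons sit within about 0.1 pixel of where they started. The emergency stop and the orange workpiece measured the same after the first reset press, and nothing changed in the pictures after that. I checked the aluminium workpiece and the screwdriver by eye only, and neither looked moved. The arm is back at its start pose, touching nothing.
- **Forces:** no reading went above about 12 N during the taps.

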